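# Dent test on the round coated panel

### The arm

A 6-joint arm with a two-finger parallel gripper is mounted at the origin on a cart in front of the work surface, level with it; the furniture and walls round the work are solid. World frame = base frame: x ahead of the robot, y to its left, z up, the work surface at z = 0. Lengths are in m, angles in rad, forces in N, time in s.
With the tool pointing down it reaches from about 0.35 to 0.775 m from the base axis. Payload 7.3 kg.
Tool frame: the origin (TCP) lies at the very end of the fingers, on their centre line; the grasp point (between the pads) lies 19 mm behind it; z points along the fingers, y is the line along which they close (so a half turn about z gives the same grasp; the last joint's range is limited). The gripper opens to 92 mm and grips with 3 to 60 N. Pads are 19 mm wide; open, the fingers measure 130 mm over their backs; the gripper's body (75 mm by 190 mm) begins 47 mm behind the grasp point.
Start: joints at [1.057, 0.342, 1.524, -0, 1.275, -0.146], TCP at [0.189, 0.49, 0.227] pointing down, gripper open.
Joint ranges: [-2.53, 2.53], [-0.77, 2.02], [0.04, 2.7], [-1, 4.14], [0.28, 2.66], [-3.11, 3.11]. Speed limits (rad/s): [2.57, 2.57, 3.14, 3.14, 3.14, 3.14].

### API

Orientations are given as a unit quaternion [w, x, y, z].
In Python, from rig import manip gives the robot as it stands.
- The arm moves only by the tool play_rows, never from a script. Its argument "commands" is a list of rows, each a list of 5 numbers: the shift along the tool's x, y, z in mm, then the turn about the tool's z in rad, then the finger opening in mm, from 0 to 91.8. In form: [[tx, ty, tz, yaw, grip], ...]. A call has 1 to 5 rows; each row shifts and turns the commanded pose from where the row before left it, along the tool's axes as they then stand; what a row does not reach is not made up. A row lasts 1/8 s, in which the tool goes at most 62.5 mm and 10.7 degrees, less where a joint would pass 70% of its speed; a pose out of reach is approached as far as the arm can. A call with a gripper value outside its range is refused whole. The fingers move at their own pace and stop on an object; "squeeze" is the grip in N (left out, the last holds). Time passes only in rows, so rows that do not move let the fingers close. It gives the time, the measured TCP pose, the force and the opening at its end, in the units of the state.
- manip.get_obs(): the state, without advancing time (a new reading comes with each control period).
- manip.capture(name): name is "scene" or "top" or "wrist"; returns (picture, depth): 480x640x3 uint8, red, green, blue; 480x640 float32, m along the optical axis (not along the pixel's ray), 0 where there is no reading.
- manip.camera_params(name): a dict with "fx", "fy", "cx", "cy" (pixels), "T" (4x4, takes a point from camera to world coordinates). Camera axes: x right, y down, z forward; pixel columns grow to the right and rows downward; lengths in m; the calibration is good to about 2 mm. The wrist camera is an equidistant fisheye: a pixel r from the principal point sees the ray r / f radians off the axis. A picture is of the moment at which its call begins: read the wrist's pose just before it. camera_params takes no time and is no camera call; for the wrist camera it gives the pose at the moment of the call.
- manip.sign_off(): hands the job in, once; it reports no verdict.
The state is a dict: "clock": time; "qpos": joint angles; "joint_vel": joint speeds; "effort": joint torques, N m; "tcp_pos": TCP position; "eef_rot": TCP orientation; "ft_force": force on the tool from outside, world axes, zero at the start; "torque": the same for the moment, N m; "opening": finger opening in m.
Only numpy, scipy, OpenCV 4.12 (cv2) and the standard library are available. Lean on these libraries where they do the work, as an engineer would, in place of code of your own. Each camera call takes 0.05 s, during which the arm holds its last target. There are 200 camera calls.

### The job

Give the round coated test panel its dent test: stand the automatic spring punch on it, upright and with the foot inside the scribed circle, and press the sleeve straight down until the spring trips and the sleeve stays down. Trip it only there, not on the bench or on the square panel, and leave the punch standing on the round panel.

Things in the scene. Friction and masses are not known exactly. Their poses are not given: they have to be found in the camera images.
- punch: automatic spring punch, loose, about 0.36 kg, round, 130 mm tall, standing upright. Steel foot flange 46 mm wide, 10 mm thick; stem 27 mm wide up to 48 mm; a 14 mm gap showing a brass rod 14 mm wide; then the ringed aluminium sleeve, 32 mm wide, from 62 to 130 mm while up. Origin: centre of the foot's underside; z up the punch. Lift, carry and press it by the sleeve in one grasp
- punch_sleeve (a joint): travel of the sleeve down towards the foot, m: 0 is up (as found), 0.012 fully down. The spring resists at once with about 11 N, less as the sleeve goes down, trips at 8 mm and then snaps the sleeve down to its stop, where it stays
- round_panel_spot (a point): centre cross on top of the ROUND coated panel: grey disc on a steel block 116 mm in diameter, 12 mm high in all, fixed to the bench; the point lies on its upper face, z up. A scribed circle of 72 mm inner diameter surrounds it. The square panel, 116 mm wide, has the same circle and height and is not to be punched
Not all that is in view belongs to the job. Leave any blue look-alike of the punch alone.

How it is judged:
On the way:
1. the punch is brought upright over the round panel's circle, foot within 20 mm of the panel's face, sleeve still up (horizontal distance between punch and round_panel_spot below 0.016 m and z of punch in the frame of round_panel_spot below 0.02 m and angle between punch's own z axis and vertical below 0.2 rad and value of joint punch_sleeve below 0.006 m), for 0.05 s.
At the end, for the whole second after the job is handed in: The sleeve has tripped and stays down (more than 10.5 mm of its 12 mm), and the punch stands at rest, upright within 0.1 rad, on the round panel with its foot's centre within 16 mm of the centre cross (value of joint punch_sleeve above 0.0105 m and horizontal distance between punch and round_panel_spot below 0.016 m and z of punch in the frame of round_panel_spot between -0.003 and 0.004 m and angle between punch's own z axis and vertical below 0.1 rad and linear speed of punch below 0.02 m/s); the robot touches nothing.
It fails at once if the sleeve is pressed past 7 mm while the foot does not stand in the round panel's circle (centre within 16 mm of the cross, within 8 mm of the face, tilted less than 0.2 rad) (value of joint punch_sleeve above 0.007 m and not (horizontal distance between punch and round_panel_spot below 0.016 m and z of punch in the frame of round_panel_spot between -0.004 and 0.008 m and angle between punch's own z axis and vertical below 0.2 rad)).
It also fails if it takes over 35 s, if anything falls off the work surface, if the arm or the gripper's body presses on something with over 40 N, if the wrist force passes 120 N, or if a joint passes its speed limit or range.

## Working session

There is one attempt and no reset: what is moved stays moved. The work goes in short steps, Python scripts to look and compute and a tool call to move; the robot and the scene stay as the last step left them, time stands still between calls to the robot, and variables do not carry over. Pictures are saved under pics/ and viewed, on a budget of 10 in all, crops included, one or two more only if the job needs it, and the job is handed in when it is done.

Besides the shell and the picture viewer there is one more tool, called after "Emit:" by a JSON object that holds its "method" and its "body", one argument or row to a line. play_rows: Moves the arm, as the interface text tells. Its arguments: {"type":"object","properties":{"commands":{"type":"array","items":{"type":"array","items":{"type":"number"}}},"squeeze":{"type":"number"}},"required":["commands"]}

```bash
mkdir -p pics; ls; cat > h.py <<'E'
import numpy as np,cv2
from rig import manip
def cap(n,f=None):
    P=manip.camera_params(n); im,d=manip.capture(n)
    if f: cv2.imwrite(f,im[:,:,::-1])
    return P,im,d
def pts(P,d):
    v,u=np.mgrid[:480,:640]
    X=np.stack([(u-P['cx'])/P['fx']*d,(v-P['cy'])/P['fy']*d,d,np.ones_like(d)],-1)
    return (X@np.array(P['T']).T)[...,:3]
def show(n,f):
    P,im,d=cap(n,f); return P,im,d
E
python3 - <<'E'
from h import *
for n in("scene","top"):
    P,im,d=cap(n,f'pics/{n}0.png'); np.savez(f'{n}0.npz',im=im,d=d,T=P['T'],k=[P['fx'],P['fy'],P['cx'],P['cy']]); print(n,np.round(P['T'],3).tolist(),P['fx'],(d==0).mean())
a=[cv2.imread(f'pics/{n}0.png') for n in("scene","top")]
cv2.imwrite('pics/both.png',cv2.resize(np.vstack(a),(480,720))[:,:] if 0 else np.hstack([cv2.resize(x,(400,300)) for x in a]))
print(manip.get_obs())
E
```

```text
pics
scene [[0.503, -0.645, 0.575, 0.067], [-0.864, -0.373, 0.338, -0.509], [-0.003, -0.667, -0.745, 0.764], [0.0, 0.0, 0.0, 1.0]] 557.2463542121518 0.003981119791666667
top [[-0.011, -0.999, 0.033, 0.537], [-1.0, 0.011, 0.018, -0.201], [-0.019, -0.033, -0.999, 0.982], [0.0, 0.0, 0.0, 1.0]] 558.1338561968216 0.003997395833333334
{'clock': 0.1, 'qpos': array([ 1.05701864e+00,  3.42657828e-01,  1.52495972e+00,  1.08016322e-05,
        1.27539335e+00, -1.45990443e-01]), 'joint_vel': array([-0.00019392, -0.00101162, -0.00164789,  0.0007255 , -0.00211244,
       -0.0012034 ]), 'effort': array([ 1.95946763e-03, -4.32006204e+01, -2.44694781e+01,  7.19944225e-02,
        5.24846662e-02, -8.81816459e-05]), 'tcp_pos': array([0.18854784, 0.48956833, 0.22609864]), 'eef_rot': array([-2.34594526e-04,  1.82860424e-01,  9.83138628e-01, -6.69209908e-04]), 'ft_force': array([-0.5212084 , -0.06906845,  0.7803517 ]), 'torque': array([0.03405714, 0.01304978, 0.03425027]), 'opening': 0.09195624107229941}
```

View pics/top0.png

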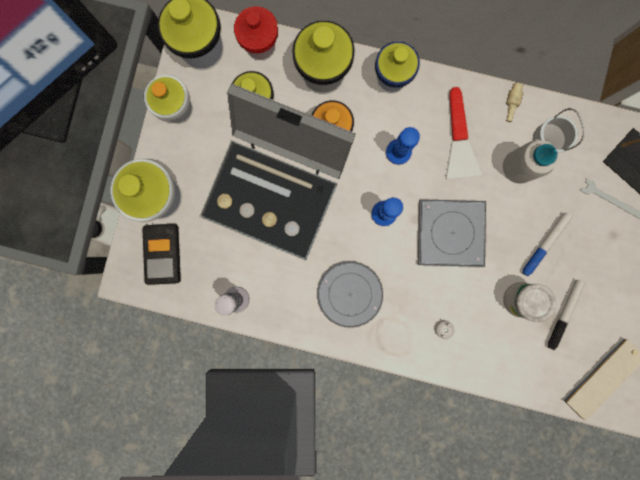

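View pics/scene0.png

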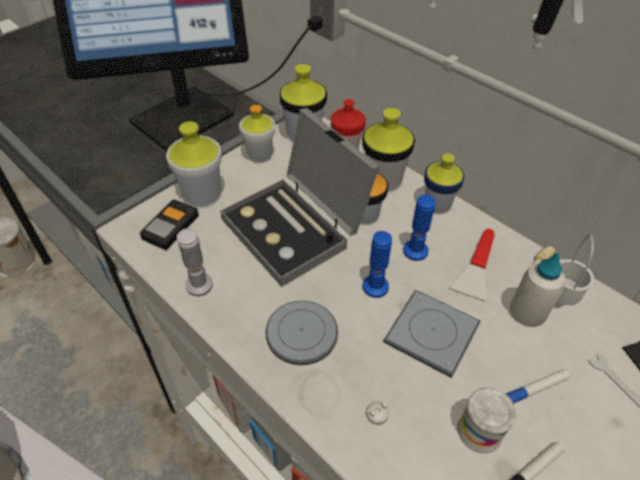

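The top view shows three punch-shaped things: silver at about (232,300), and blue at (388,211) and (402,147). The silver one (scene view 193,265) has the steel foot and aluminium sleeve that fit the description. The blue ones are look-alikes. The round panel is at top (350,294) and the square one at (452,233).

```bash
python3 - <<'E'
from h import *
from scipy.optimize import least_squares
def fit(xy,r=None):
    f=(lambda p:np.hypot(*(xy-p[:2]).T)-(r or p[2]))
    return least_squares(f,[*xy.mean(0),0.03],loss='soft_l1',f_scale=.001).x
for n in("scene","top"):
    z=np.load(n+'0.npz');k=z['k'];P=dict(zip(('fx','fy','cx','cy'),k),T=z['T']);X=pts(P,z['d'])
    c=(193,265) if n=='scene' else (232,300)
    p=X[c[1]-60:c[1]+60,c[0]-50:c[0]+50].reshape(-1,3)
    g=p[(p[:,2]>.07)&(p[:,2]<.2)]
    print(n,'n',len(g),'zmax',np.percentile(g[:,2],[50,98]),g.min(0),g.max(0))
    for lo,hi,r in((.07,.122,.016),(.126,.14,None),(.013,.045,None)):
        s=p[(p[:,2]>lo)&(p[:,2]<hi)]
        if len(s)>10: print(lo,hi,len(s),'mean',s.mean(0).round(4),'fit16',fit(s[:,:2],.016).round(4),'min',s.min(0).round(3),'max',s.max(0).round(3))
    # round panel
    hsv=cv2.cvtColor(z['im'],cv2.COLOR_RGB2HSV)
    c=(302,332) if n=='scene' else (350,294)
    g=cv2.cvtColor(z['im'],cv2.COLOR_RGB2GRAY)
    print('grey',g[c[1]+10,c[0]+10])
    m=(g<150).astype(np.uint8); w=np.zeros_like(m); w[c[1]-50:c[1]+50,c[0]-50:c[0]+50]=1
    m=cv2.morphologyEx(m*w,cv2.MORPH_CLOSE,np.ones((7,7)))
    cs=max(cv2.findContours(m,0,1)[0],key=cv2.contourArea); e=cv2.fitEllipse(cs); print('ell',e)
    ray=P['T'][:3,:3]@np.array([(e[0][0]-k[2])/k[0],(e[0][1]-k[3])/k[1],1]); o=P['T'][:3,3]
    print('panel@.012',o+ray*(0.012-o[2])/ray[2],'depth pt',X[int(e[0][1]),int(e[0][0])])
    q=cv2.resize(z['im'][c[1]-60:c[1]+60,c[0]-140:c[0]+60,::-1],None,fx=3,fy=3,interpolation=2)
    cv2.imwrite(f'pics/crop_{n}.png',q)
a=cv2.imread('pics/crop_scene.png');b=cv2.imread('pics/crop_top.png');cv2.imwrite('pics/crop.png',cv2.resize(np.vstack([a,b]),(500,600)))
E
```

```text
scene n 743 zmax [0.11332359 0.13114292] [ 0.44732822 -0.07385408  0.07005377] [ 0.48018082 -0.041383    0.13239609]
0.07 0.122 485 mean [ 0.4568 -0.0644  0.0982] fit16 [ 0.465  -0.0552  0.03  ] min [ 0.447 -0.074  0.07 ] max [ 0.478 -0.043  0.122]
0.126 0.14 238 mean [ 0.4633 -0.0572  0.1292] fit16 [ 0.4677 -0.0513  0.03  ] min [ 0.449 -0.072  0.126] max [ 0.48  -0.041  0.132]
0.013 0.045 2108 mean [0.5466 0.0313 0.0227] fit16 [0.5441 0.0509 0.03  ] min [ 0.446 -0.074  0.013] max [0.65  0.104 0.045]
grey 131
ell ((301.2908630371094, 332.6547546386719), (65.1712417602539, 73.25090026855469), 86.68202209472656)
panel@.012 [ 0.46549065 -0.25897619  0.012     ] depth pt [ 0.46554012 -0.25844001  0.01340748]
top n 448 zmax [0.1286838  0.13208985] [ 0.45086767 -0.07043926  0.07061213] [ 0.48184327 -0.03907363  0.13448858]
0.07 0.122 131 mean [ 0.4708 -0.0649  0.1005] fit16 [ 0.4656 -0.0536  0.03  ] min [ 0.451 -0.07   0.071] max [ 0.482 -0.044  0.122]
0.126 0.14 305 mean [ 0.4657 -0.0542  0.1296] fit16 [ 0.4675 -0.0455  0.03  ] min [ 0.451 -0.069  0.126] max [ 0.48  -0.039  0.134]
0.013 0.045 211 mean [ 0.535  -0.1027  0.0206] fit16 [ 0.5487 -0.1123  0.03  ] min [ 0.45  -0.136  0.013] max [ 0.569 -0.046  0.045]
grey 145
ell ((349.4149475097656, 293.692626953125), (65.24979400634766, 66.63159942626953), 147.69207763671875)
panel@.012 [ 0.47423305 -0.25269736  0.012     ] depth pt [ 0.47554204 -0.25190856  0.01366812]
```

View pics/crop.png

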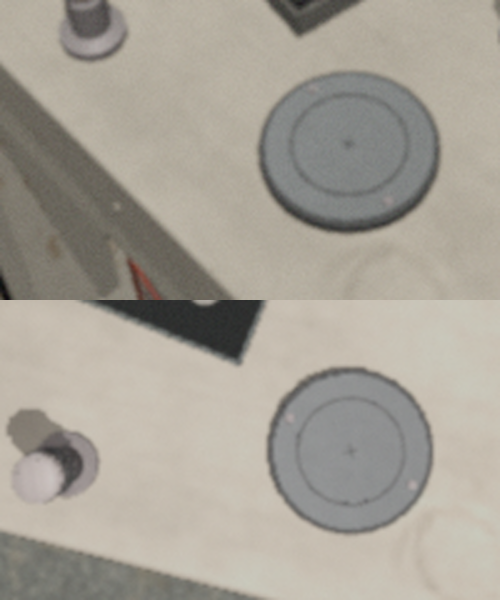

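Emit:
{"method": "play_rows", "body": {
  "commands": [
    [-38,-34,0,0,91],
    [-38,-34,0,0,91],
    [-38,-34,0,0,91],
    [-38,-34,0,0,91],
    [-38,-34,0,0,91]
  ],
  "squeeze": 30
}}

```text
clock: 0.72
tcp_pos: [0.3052, 0.2614, 0.2266]
eef_rot: [-0.0, 0.183, 0.983, -0.0]
ft_force: [1.0, 0.4, 0.0]
opening: 0.0911
```

Emit:
{"method": "play_rows", "body": {
  "commands": [
    [-38,-34,0,0,91],
    [-38,-34,0,0,91],
    [-38,-34,0,0,91],
    [-38,-34,0,0,91],
    [-38,-34,0,0,91]
  ]
}}

```text
clock: 1.35
tcp_pos: [0.4214, 0.0344, 0.2266]
eef_rot: [-0.0, 0.183, 0.983, 0.0]
ft_force: [0.7, 0.8, 0.8]
opening: 0.0909
```

Emit:
{"method": "play_rows", "body": {
  "commands": [
    [-37,-34,0,0,91],
    [-37,-34,0,0,91],
    [0,0,0,0,91],
    [0,0,0,0,91]
  ]
}}

```text
clock: 1.85
tcp_pos: [0.465, -0.0536, 0.2262]
eef_rot: [-0.001, 0.183, 0.983, 0.0]
ft_force: [-0.3, 0.4, -0.1]
opening: 0.0907
```

```bash
python3 - <<'E'
from h import *
o=manip.get_obs();print(o['clock'],o['tcp_pos'],o['eef_rot'],o['qpos'])
P,im,d=cap('wrist','pics/w1.png');print(np.round(P['T'],3).tolist(),P['fx'],P['cx'],P['cy'])
cap('top','pics/top1.png')
np.savez('w1.npz',d=d,im=im,T=P['T'],k=[P['fx'],P['fy'],P['cx'],P['cy']])
E
```

```text
1.85 [ 0.46503126 -0.05356178  0.22622893] [-8.13588797e-04  1.83121695e-01  9.83089869e-01  3.04245800e-04] [-2.78929169e-01  2.39233915e-01  1.67139906e+00  4.78909176e-04
  1.23263717e+00 -1.48156280e+00]
[[0.36, 0.893, 0.27, 0.393], [0.933, -0.344, -0.104, -0.025], [0.0, 0.289, -0.957, 0.384], [0.0, 0.0, 0.0, 1.0]] 371.64829954431775 322.7004356582717 240.00776161511342
```

View pics/w1.png

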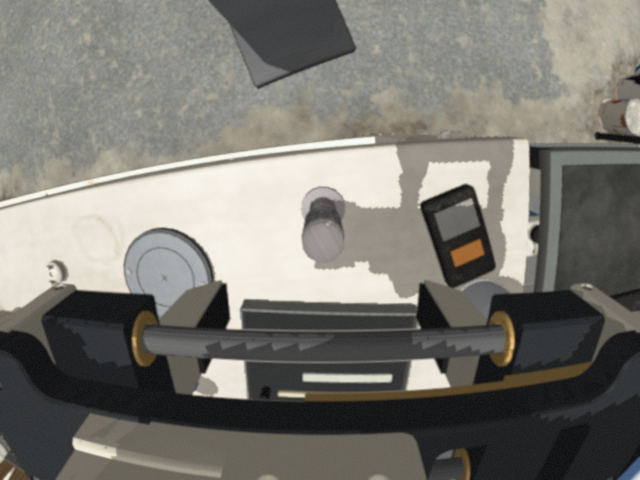

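The wrist view shows the punch's sleeve top at about (323,241), centred between the fingers, and the round panel's cross at (165,278). I'll cast both.

```bash
cat >> h.py <<'E'
def fray(P,u,v,z):
    x,y=u-P['cx'],v-P['cy'];r=np.hypot(x,y);t=r/P['fx']
    d=np.array([np.sin(t)*x/max(r,1e-9),np.sin(t)*y/max(r,1e-9),np.cos(t)]);T=np.array(P['T'])
    w=T[:3,:3]@d;o=T[:3,3];return (o+w*(z-o[2])/w[2]).round(4)
E
python3 - <<'E'
from h import *
z=np.load('w1.npz');k=z['k'];P=dict(zip(('fx','fy','cx','cy'),k),T=z['T'])
d=z['d'];g=cv2.cvtColor(z['im'],cv2.COLOR_RGB2GRAY)
m=((d>0.2)&(d<0.275)).astype(np.uint8);w=np.zeros_like(m);w[170:275,285:360]=1
c=max(cv2.findContours(m*w,0,1)[0],key=cv2.contourArea);print(cv2.minEnclosingCircle(c),cv2.boundingRect(c),d[241,323])
(u,v),r=cv2.minEnclosingCircle(c)
print('top@.13',fray(P,323,241,.13),fray(P,u,v,.13)); print('foot',fray(P,324,207,.01)); print('cross',fray(P,165,278,.012))
E
```

```text
((322.5, 239.76666259765625), 22.90361976623535) (301, 217, 43, 46) 0.2653423
top@.13 [ 0.4648 -0.0527  0.13  ] [ 0.4638 -0.0527  0.13  ]
foot [ 0.4653 -0.0517  0.01  ]
cross [ 0.4746 -0.2517  0.012 ]
```

Emit:
{"method": "play_rows", "body": {
  "commands": [
    [0,0,40,0,91],
    [0,0,45,0,91],
    [0,0,40,0,91],
    [0,0,20,0,91],
    [0,0,0,0,91]
  ],
  "squeeze": 50
}}

```text
clock: 2.58
tcp_pos: [0.4645, -0.0527, 0.0808]
eef_rot: [-0.002, 0.182, 0.983, 0.0]
ft_force: [0.1, -0.5, 0.7]
opening: 0.091
```

Emit:
{"method": "play_rows", "body": {
  "commands": [
    [0,0,0,0,25],
    [0,0,0,0,25],
    [0,0,0,0,25],
    [0,0,0,0,25],
    [0,0,0,0,25]
  ]
}}

```text
clock: 3.2
tcp_pos: [0.4658, -0.0541, 0.0818]
eef_rot: [0.0, 0.183, 0.983, 0.0]
ft_force: [-0.7, 0.5, 0.3]
opening: 0.0454
```

Emit:
{"method": "play_rows", "body": {
  "commands": [
    [0,0,0,0,25],
    [0,0,0,0,25]
  ]
}}

```text
clock: 3.45
tcp_pos: [0.4657, -0.054, 0.0817]
eef_rot: [-0.0, 0.183, 0.983, 0.0]
ft_force: [0.0, 0.3, 0.1]
opening: 0.031
```

Emit:
{"method": "play_rows", "body": {
  "commands": [
    [0,0,0,0,25],
    [0,0,-15,0,25],
    [0,0,-25,0,25],
    [0,0,-10,0,25],
    [0,0,0,0,25]
  ]
}}

```text
clock: 4.08
tcp_pos: [0.4657, -0.054, 0.1317]
eef_rot: [0.0, 0.183, 0.983, 0.0]
ft_force: [0.1, 0.8, -4.8]
opening: 0.0313
```

Emit:
{"method": "play_rows", "body": {
  "commands": [
    [-10,-22,0,0,25],
    [-15,-35,0,0,25],
    [-15,-35,0,0,25],
    [-15,-35,0,0,25],
    [-15,-35,0,0,25]
  ]
}}

```text
clock: 4.7
tcp_pos: [0.4721, -0.2312, 0.1302]
eef_rot: [-0.001, 0.183, 0.983, 0.001]
ft_force: [-0.0, -0.6, -4.4]
opening: 0.0316
```

Emit:
{"method": "play_rows", "body": {
  "commands": [
    [-10,-20,0,0,25],
    [0,0,0,0,25],
    [0,0,0,0,25],
    [0,0,0,0,25]
  ]
}}

```text
clock: 5.2
tcp_pos: [0.4748, -0.2514, 0.1316]
eef_rot: [-0.0, 0.182, 0.983, 0.0]
ft_force: [-0.7, 1.0, -3.9]
opening: 0.0311
```

```bash
python3 - <<'E'
from h import *
o=manip.get_obs();print(o['clock'],o['tcp_pos'],o['eef_rot'],o['ft_force'],o['opening'])
P,im,d=cap('scene');print(d[329,301])
P2,im2,d2=cap('wrist'); np.savez('w2.npz',d=d2,im=im2,T=P2['T'],k=[P2['fx'],P2['fy'],P2['cx'],P2['cy']])
np.savez('s2.npz',d=d,im=im)
a=cv2.resize(im[190:400,200:420,::-1],(420,400),interpolation=2);b=cv2.resize(im2[120:380,240:410,::-1],(380,400) if 0 else (262,400),interpolation=2)
cv2.imwrite('pics/c2.png',np.hstack([a,b]))
E
```

```text
5.2 [ 0.47484157 -0.25141507  0.1315525 ] [-3.04817193e-04  1.82277648e-01  9.83247003e-01  3.11246214e-04] [-0.65347511  1.02449171 -3.85854709] 0.03112612456291883
0.87829006
```

View pics/c2.png

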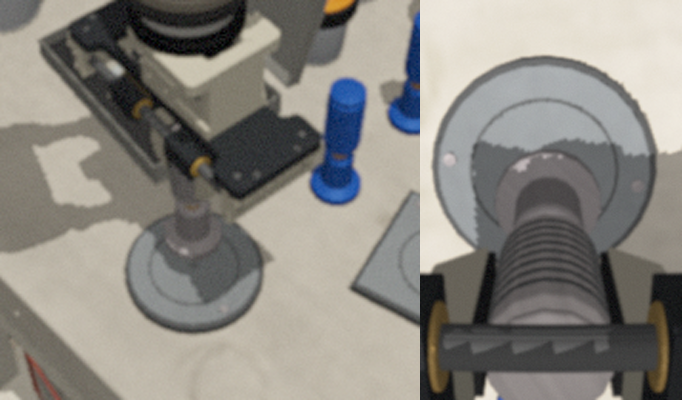

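The punch hangs upright over the panel: foot at about (301,312) in scene pixels and (323,247) in wrist pixels. I'll lower it to about 10 mm above the face, then check the centring.

Emit:
{"method": "play_rows", "body": {
  "commands": [
    [0,0,15,0,25],
    [0,0,13,0,25],
    [0,0,0,0,25],
    [0,0,0,0,25]
  ]
}}

```text
clock: 5.8
tcp_pos: [0.4749, -0.2527, 0.1035]
eef_rot: [-0.0, 0.183, 0.983, 0.0]
ft_force: [0.6, 0.3, -5.3]
opening: 0.0314
```

```bash
python3 - <<'E'
from h import *
o=manip.get_obs();print(o['clock'],o['tcp_pos'],o['ft_force'],o['opening'])
P,im,d=cap('scene')
P2,im2,d2=cap('wrist'); np.savez('w3.npz',d=d2,im=im2,T=P2['T'],k=[P2['fx'],P2['fy'],P2['cx'],P2['cy']])
a=cv2.resize(im[270:380,245:355,::-1],(440,440),interpolation=2);b=cv2.resize(im2[130:280,240:410,::-1],(499,440),interpolation=2)
b=cv2.resize(b,(360,317));b=cv2.copyMakeBorder(b,0,123,0,0,0)
cv2.imwrite('pics/c3.png',np.hstack([a,b]))
E
```

```text
5.8 [ 0.47494353 -0.25271093  0.10353774] [ 0.55489363  0.2579893  -5.26160219] 0.03136719525282964
```

View pics/c3.png

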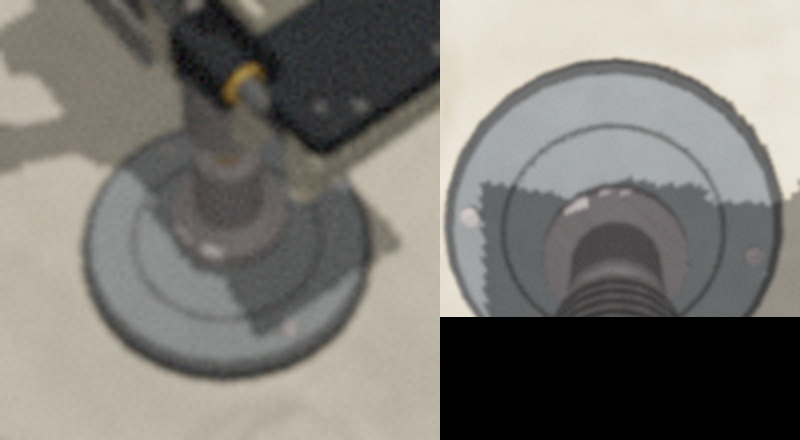

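```bash
python3 - <<'E'
from h import *
z=np.load('w3.npz');P=dict(zip(('fx','fy','cx','cy'),z['k']),T=z['T']);s=360/170
def w(x,y,h): return fray(P,240+(x-440)/s,130+y/s,h)
up=np.array([-.933,.36])
print('scribe top->c',w(614,125,.012)[:2]-.036*up,'L/R',w(503,225,.012),w(724,225,.012))
f=.0335
print('foot top->c',w(616,184,f)[:2]-.023*up,'L/R',w(544,250,f),w(688,250,f))
S=manip.camera_params('scene');T=S['T']
def sc(u,v,h):
    r=T[:3,:3]@np.array([(u-S['cx'])/S['fx'],(v-S['cy'])/S['fy'],1]);return (T[:3,3]+r*(h-T[2,3])/r[2]).round(4)
print('scene cross',sc(301.2,329.6,.012),'foot L,R',sc(245+172/4,270+210/4,f),sc(245+288/4,270+210/4,f))
E
```

```text
scribe top->c [ 0.472788 -0.25186 ] L/R [ 0.4571 -0.2853  0.012 ] [ 0.4834 -0.2168  0.012 ]
foot top->c [ 0.474259 -0.25168 ] L/R [ 0.4642 -0.2714  0.0335] [ 0.48   -0.2303  0.0335]
scene cross [ 0.4702 -0.256   0.012 ] foot L,R [ 0.4595 -0.239   0.0335] [ 0.4819 -0.2778  0.0335]
```

The foot is centred within about 2 mm in both views and sits about 10 mm above the face. Now I'll press in stages.

Emit:
{"method": "play_rows", "body": {
  "commands": [
    [0,0,4,0,25],
    [0,0,4,0,25],
    [0,0,2,0,25],
    [0,0,1,0,25],
    [0,0,0,0,25]
  ],
  "squeeze": 60
}}

```text
clock: 6.52
tcp_pos: [0.4749, -0.2527, 0.0937]
eef_rot: [0.0, 0.183, 0.983, -0.0]
ft_force: [-1.9, 2.1, 4.4]
opening: 0.031
```

Emit:
{"method": "play_rows", "body": {
  "commands": [
    [0,0,2,0,25],
    [0,0,2,0,25],
    [0,0,2,0,25],
    [0,0,0,0,25]
  ]
}}

```text
clock: 7.02
tcp_pos: [0.4749, -0.2526, 0.0868]
eef_rot: [0.0, 0.183, 0.983, 0.0]
ft_force: [-1.1, 1.0, 0.2]
opening: 0.0309
```

Emit:
{"method": "play_rows", "body": {
  "commands": [
    [0,0,2,0,25],
    [0,0,2,0,25],
    [0,0,1,0,25],
    [0,0,0,0,25]
  ]
}}

```text
clock: 7.52
tcp_pos: [0.475, -0.2527, 0.0817]
eef_rot: [0.0, 0.183, 0.983, 0.0]
ft_force: [-1.3, -0.1, -1.1]
opening: 0.0316
```

Emit:
{"method": "play_rows", "body": {
  "commands": [
    [0,0,1,0,25],
    [0,0,1,0,25],
    [0,0,0,0,25]
  ]
}}

```text
clock: 7.9
tcp_pos: [0.4752, -0.2529, 0.0815]
eef_rot: [0.001, 0.183, 0.983, -0.0]
ft_force: [-5.6, 2.1, 14.5]
opening: 0.031
```

The stop is reached: 12 mm of travel and a firm force rise. I'll relieve the push, open and retreat.

Emit:
{"method": "play_rows", "body": {
  "commands": [
    [0,0,-2,0,25],
    [0,0,0,0,25],
    [0,0,0,0,40],
    [0,0,0,0,60],
    [0,0,0,0,91]
  ]
}}

```text
clock: 8.52
tcp_pos: [0.4751, -0.2527, 0.0817]
eef_rot: [0.0, 0.183, 0.983, 0.0]
ft_force: [-0.9, 0.1, 0.7]
opening: 0.0553
```

Emit:
{"method": "play_rows", "body": {
  "commands": [
    [0,0,0,0,91],
    [0,0,0,0,91],
    [0,0,0,0,91],
    [0,0,0,0,91],
    [0,0,0,0,91]
  ]
}}

```text
clock: 9.15
tcp_pos: [0.4749, -0.2526, 0.0817]
eef_rot: [0.0, 0.183, 0.983, 0.0]
ft_force: [0.1, 0.3, 0.3]
opening: 0.0909
```

Emit:
{"method": "play_rows", "body": {
  "commands": [
    [0,0,-20,0,91],
    [0,0,-40,0,91],
    [0,0,-40,0,91],
    [0,0,-40,0,91],
    [0,0,0,0,91]
  ]
}}

```text
clock: 9.78
tcp_pos: [0.4763, -0.2536, 0.225]
eef_rot: [0.003, 0.183, 0.983, -0.001]
ft_force: [0.4, -0.0, -0.2]
opening: 0.0911
```

```bash
python3 - <<'E'
from h import *
o=manip.get_obs();print(o['clock'],o['tcp_pos'],o['ft_force'],o['opening'])
P,im,d=cap('scene')
P2,im2,d2=cap('wrist'); np.savez('w4.npz',d=d2,im=im2,T=P2['T'],k=[P2['fx'],P2['fy'],P2['cx'],P2['cy']])
X=pts(P,d)[200:370,240:360].reshape(-1,3);k=(np.hypot(X[:,0]-.474,X[:,1]+.253)<.03)&(X[:,2]>.07)&(X[:,2]<.17);g=X[k]
print('top z',len(g),np.percentile(g[:,2],[50,90,98]),g.min(0),g.max(0))
a=cv2.resize(im[220:380,220:380,::-1],(400,400),interpolation=2);b=cv2.resize(im2[110:310,220:420,::-1],(400,400),interpolation=2)
cv2.imwrite('pics/c4.png',np.hstack([a,b]))
E
```

```text
9.775 [ 0.47625014 -0.25356865  0.22496765] [ 0.35898994 -0.00465621 -0.19864963] 0.0911194028176102
top z 799 [0.11643637 0.13022985 0.13125479] [ 0.45655239 -0.27117222  0.07002024] [ 0.48982033 -0.24011759  0.13322516]
```

View pics/c4.png

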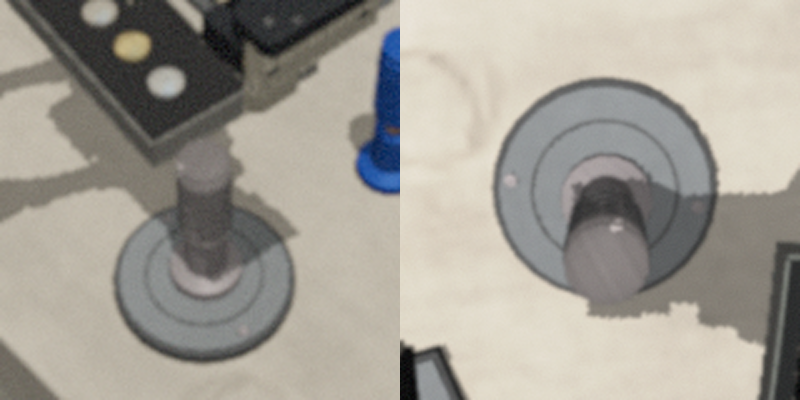

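The punch stands upright inside the circle. Its top is at z ≈ 0.130 m, which is 12 mm panel + 130 mm − 12 mm, so the sleeve is down.

```bash
python3 -c "
from rig import manip; print(manip.sign_off())"
```

```text
the job is handed in; nothing more can be done
None
```

The dent test is done and handed in. I gripped the silver punch by its sleeve, carried it to the round panel and pressed it down until it tripped. Then I let go and backed the arm off. The whole run took about 10 s on the robot's clock, against the 35 s limit.

- **Placing:** before pressing, the foot was about 10 mm above the panel's face. Wrist and scene measurements put it within about 2 mm of the cross.
- **Tripping:** the push force fell as the sleeve went down, then rose sharply after about 12 mm of travel, at the stop. After release, the punch's top measured z ≈ 0.130 m; it would be 0.142 m with the sleeve still up, so the sleeve stayed down.
- **Final state:** the last picture showed the punch upright inside the scribed circle. The gripper was clear above it, and the force reading was near zero.
- **Disagreement:** the cameras placed the cross 3–4 mm apart. I steered by the punch-to-cross offset within each view, so this had little effect.

No check failed. The hand-in reports no verdict, so I have no confirmation beyond these checks.

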